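# Turn the wet pot on its decorating wheel and swing the gauge to it

### The arm

A 6-joint arm with a two-finger parallel gripper is mounted at the origin on the work surface. World frame = base frame: x ahead of the robot, y to its left, z up, the work surface at z = 0. Lengths are in mm, angles in rad, forces in N, time in s.
With the tool pointing down it reaches from about 400 to 925 mm from the base axis. Payload 12.5 kg.
Tool frame: the origin (TCP) lies midway between the tips of the shut fingers; the grasp point (between the pads) lies 19 mm behind it; z points along the fingers, y is the line along which they close (so a half turn about z gives the same grasp; the last joint's range is limited). The gripper opens to 95 mm and grips with 3 to 60 N. Pads are 20 mm wide; open, the fingers measure 119 mm over their backs; the gripper's body (75 mm by 180 mm) begins 59 mm behind the grasp point.
Start: joints at [-1.243, 0.491, 1.559, -0, 1.092, -0.106], TCP at [262.725, -567.117, 214.661] pointing down, gripper open.
Joint ranges: [-3.1, 3.1], [-0.84, 2.19], [0.05, 2.79], [-1.13, 4.28], [0.06, 2.93], [-2.69, 2.69]. Speed limits (rad/s): [2.22, 2.22, 2.79, 3.14, 3.14, 3.14].

### API

Orientations are given as [roll, pitch, yaw] about the fixed x, y, z axes, in that order (R = Rz(yaw) Ry(pitch) Rx(roll)).
In Python, from cell import env gives the robot as it stands.
- The arm moves only by the tool arm_command, never from a script. Its argument "targets" is a list of rows, each a list of 5 numbers: the shift along the tool's x, y, z in mm, then the turn about the tool's z in degrees, then the opening, from 0 (shut) to 1 (fully open). In form: [[tx, ty, tz, roll, fingers], ...]. A call has 1 to 5 rows; each row is the pose to reach, as a shift and turn from the pose commanded when the call began, along the tool's axes at that moment; what a row does not reach only later rows make up. A row lasts 1/10 s, in which the tool goes at most 50 mm and 8.59 degrees, less where a joint would pass 70% of its speed; a pose out of reach is approached as far as the arm can. A call with a gripper value outside its range is refused whole. The fingers move at their own pace and stop on an object; the grip force is fixed at half the most. Time passes only in rows, so rows that repeat a pose let the fingers close. It gives the time, the measured TCP pose, the force, the opening and the grip force at its end, in the units of the state.
- env.state(): the state, without advancing time (a new reading comes with each control period).
- env.read_camera(name): name is "side" or "top" or "wrist"; returns a dict with "frame" (420x560x3 uint8, red, green, blue), "vertical_fov" (degrees; the focal length in pixels is half the picture's height over the tangent of half this angle, whatever the lens; pixels are square), "cx", "cy" (the principal point, pixels), "k1" (the pictures are not rectified: a ray, as slopes to the right and down, at radius r is drawn at 1 + k1 r^2 times it, then the intrinsics apply), "world_from_camera" (4x4, takes a point from camera to world coordinates); the wrist camera has in their place "hand_eye" (4x4, takes a point from camera to tool coordinates, whose origin is the TCP and whose axes are the flange's). Camera axes: x right, y down, z forward; pixel columns grow to the right and rows downward; lengths in mm; the calibration is good to about 2 mm. A picture is of the moment at which its call begins: read the wrist's pose just before it. There is no depth.
- env.job_done(): hands the job in; it is judged then, once.
The state is a dict: "t": time; "joints": joint angles; "qvel": joint speeds; "tau": joint torques, N m; "eef_pos": TCP position; "tcp_rot": TCP orientation; "ft_force": force on the tool from outside, world axes, zero at the start; "moment": the same for the moment, N m; "opening": opening from 0.0 (shut) to 1.0 (fully open); "grip_force": force on a finger pad.
Only numpy, scipy, OpenCV 4.12 (cv2) and the standard library are available. Lean on these libraries where they do the work, as an engineer would, in place of code of your own. Each camera call takes 0.05 s, during which the arm holds its last target. There are 200 camera calls.

### The job

The small pot on the decorating turntable is freshly glazed and still wet, so do not touch or lift it: with a fingertip, push gently on a spoke or its upright finger peg and turn the wheel until the pot's handle points straight at the post of the gauge stand. Only then push the stand's swing arm round with a fingertip until its needle points straight at the middle of the turntable. Leave the jar, the cup and the tool on the bench where they are.

Things in the scene. Friction and masses are not known exactly. Their poses are not given: they have to be found in the camera images.
- pot: Short round ceramic mug, 76 mm across, 60 mm high, 0.28 kg, loose, standing in the middle of the turntable's hub disc; it turns with the wheel by friction. Origin: centre of its underside (70 mm above the bench); z up; its only handle is a loop that sticks out along the pot's +y axis, to 75 mm from the pot's axis, 8 to 54 mm above its foot. Wet: not to be touched.
- hub (a point): Centre of the turntable's hub disc, on the vertical axis of the wheel, on the disc's top face 70 mm above the bench. The disc is 110 mm across.
- turntable: The turntable: fixed dark round foot, 150 mm across, and the wheel it carries. Origin: on the wheel's axis at bench height.
- wheel (a joint): Turn of the aluminium three-spoked wheel about its vertical axis, rad, growing anticlockwise seen from above; no end stops, turns both ways. It needs about 0.10 N m (1 N at a peg) and stays where it is left.
- peg0 (a point): Top centre of the upright steel finger peg at the end of spoke 0: round, 15 mm across, 115 mm from the wheel's axis, its top 94 mm above the bench and 30 mm of it standing free above the spoke (spoke 14 mm wide, 56 to 66 mm above the bench). The three are alike.
- peg1 (a point): As peg0, on the spoke 120 degrees anticlockwise of it.
- peg2 (a point): As peg0, on the spoke 240 degrees anticlockwise of peg0.
- stand: Gauge stand fixed to the bench, 260 to 320 mm from the turntable's axis: dark square foot 80 mm wide, 12 mm thick, and a vertical steel post 18 mm across. Origin: foot of the post's axis at bench height. The hub of the swing arm caps the post (30 mm across, top 128 mm above the bench).
- needle (a point): Sharp end of the needle of the stand's swing arm, 113 mm from the post's axis and 116 mm above the bench; its x axis points outward along the arm, z up. The arm is a level aluminium bar, 12 mm wide and 12 mm high (110 to 122 mm above the bench), reaching to 91 mm from the post's axis, then the thin needle.
- gauge (a joint): Turn of the swing arm about the post, rad, growing anticlockwise seen from above; stops at -2.2 and 2.2. It needs about 0.06 N m (0.8 N at 75 mm from the post) and stays where it is left.
- glaze_jar: Lidded jar, 64 mm across, 55 mm high, loose bystander beyond the turntable's left side. Origin: centre of its underside.
- water_cup: Terracotta cup, 68 mm across the rim, 70 mm high, loose bystander beyond the turntable. Origin: centre of its underside.
- loop_tool: Flat hand tool, 170 mm long, lying on the bench between the robot and the turntable, loose bystander. Origin: under its middle, x along it.
Mind the look-alikes: they are no part of the job. What is shaped like the stand but pink is not meant.

How it is judged (in metres and radians):
On the way, in this order (a step that is already met when the one before it is completed fails the run):
1. the pot's handle points at the post while the swing arm is still turned away (y of stand in the frame of pot above 0.1 m and x of stand in the frame of pot between -0.05 and 0.05 m and velocity of joint wheel between -0.15 and 0.15 rad/s and not (x of hub in the frame of needle above 0.02 m and y of hub in the frame of needle between -0.045 and 0.045 m)), for 0.3 s.
2. the needle points at the middle of the turntable (x of hub in the frame of needle above 0.02 m and y of hub in the frame of needle between -0.045 and 0.045 m and velocity of joint gauge between -0.15 and 0.15 rad/s), for 0.3 s.
At the end, for the whole second after the job is handed in: Handle's line passes within 50 mm of the post's axis and the needle's line within 45 mm of the turntable's axis (about 9 degrees each), both at rest; pot upright on the disc within 20 mm of its centre; jar, cup and tool within 20 mm of their starts (y of stand in the frame of pot above 0.1 m and x of stand in the frame of pot between -0.05 and 0.05 m and x of hub in the frame of needle above 0.02 m and y of hub in the frame of needle between -0.045 and 0.045 m and horizontal distance between pot and hub below 0.02 m and angle between pot's own z axis and vertical below 0.1 rad and height (world z) of pot between 0.06 and 0.08 m and velocity of joint wheel between -0.05 and 0.05 rad/s and velocity of joint gauge between -0.05 and 0.05 rad/s and distance of each of glaze_jar, water_cup, loop_tool from where it was at the start of the episode below 0.02 m); the robot touches nothing.
It fails at once if the wet pot is touched by the robot (contact force between any of the fingers, the arm and pot above 0.3 N).
It fails at once if the pot is lifted, tipped or slid off the middle (height (world z) of pot above 0.085 m or angle between pot's own z axis and vertical above 0.3 rad or horizontal distance between pot and hub above 0.03 m).
It fails at once if the wheel or the stand is pushed hard (over 25 N) (contact force between the fingers and turntable above 25 N or contact force between the fingers and stand above 25 N).
It fails at once if jar, cup or tool is lifted or moved by more than 20 mm (distance of any of glaze_jar, water_cup, loop_tool from where it was at the start of the episode above 0.02 m).
It also fails if it takes over 72 s, if anything falls off the work surface, if the arm or the gripper's body presses on something with over 40 N, if the wrist force passes 120 N, or if a joint passes its speed limit or range.

## Working session

There is one attempt and no reset: what is moved stays moved. The work goes in short steps, Python scripts to look and compute and a tool call to move; the robot and the scene stay as the last step left them, time stands still between calls to the robot, and variables do not carry over. Pictures are saved under pics/ and viewed, at most 10 in all, crops included, and the job is handed in when it is done.

Besides the shell and the picture viewer there is one more tool, called after ">>>" by a JSON object that holds its "op" and its "data", one argument or row to a line. arm_command: Moves the arm, as the interface text tells. Its arguments: {"type":"object","properties":{"targets":{"type":"array","items":{"type":"array","items":{"type":"number"}}}},"required":["targets"]}

```bash
mkdir -p pics; cat > h.py <<'E'
import numpy as np, cv2, pickle
from cell import env
def grab(n):
    s=env.state(); c=env.read_camera(n); c['state']=s
    pickle.dump(c,open(f'pics/{n}.pkl','wb')); return c
def load(n): return pickle.load(open(f'pics/{n}.pkl','rb'))
def ray(c,u,v):
    h=c['frame'].shape[0]; f=h/2/np.tan(np.radians(c['vertical_fov'])/2)
    x,y=cv2.undistortPoints(np.array([[[u,v]]],float),np.array([[f,0,c['cx']],[0,f,c['cy']],[0,0,1.]]),np.array([c['k1'],0,0,0.]))[0,0]
    T=c['world_from_camera']; return T[:3,3],T[:3,:3]@np.array([x,y,1])
def onz(c,u,v,z):
    o,d=ray(c,u,v); return o+d*(z-o[2])/d[2]
E
python3 - <<'E'
from h import *
for n in ['top','side']:
    c=grab(n); cv2.imwrite(f'pics/{n}0.png',cv2.resize(c['frame'][:,:,::-1],(800,600),interpolation=cv2.INTER_CUBIC))
    print(n,c['vertical_fov'],c['k1'],c['cx'],c['cy'],np.round(c['world_from_camera'],2).tolist())
print(env.state())
E
```

```text
top 44.006346312703734 0.007709110526362173 277.17213683840765 207.60291842883115 [[0.01, -1.0, 0.08, 430.73], [-1.0, -0.01, -0.01, -59.98], [0.01, -0.08, -1.0, 1637.6], [0.0, 0.0, 0.0, 1.0]]
side 45.93084927439175 -0.024833784060121565 287.21279739955605 212.36848988430822 [[-0.84, -0.37, 0.41, 12.13], [-0.55, 0.54, -0.64, 759.94], [0.01, -0.76, -0.65, 930.94], [0.0, 0.0, 0.0, 1.0]]
{'t': 0.1, 'joints': array([-1.24257863e+00,  4.91528479e-01,  1.55938512e+00,  1.82883176e-05,
        1.09171394e+00, -1.05571788e-01]), 'qvel': array([ 4.72599339e-05, -2.78703130e-03, -1.20157420e-03, -3.11473243e-05,
        3.86064838e-04,  1.72245856e-03]), 'tau': array([ 3.40350431e-03, -6.13619971e+01, -2.58606488e+01,  6.94190478e-02,
        4.70173988e-02, -7.07363802e-05]), 'eef_pos': array([ 262.66585352, -566.88783653,  214.1032139 ]), 'tcp_rot': array([-3.14056524e+00, -1.25181784e-04,  4.33780985e-01]), 'ft_force': array([ 0.2159615 ,  1.13830873, -0.16016615]), 'moment': array([0.00494458, 0.01613347, 0.01031323]), 'grip_force': 0.0, 'opening': 0.999276373007438}
```

View pics/top0.png

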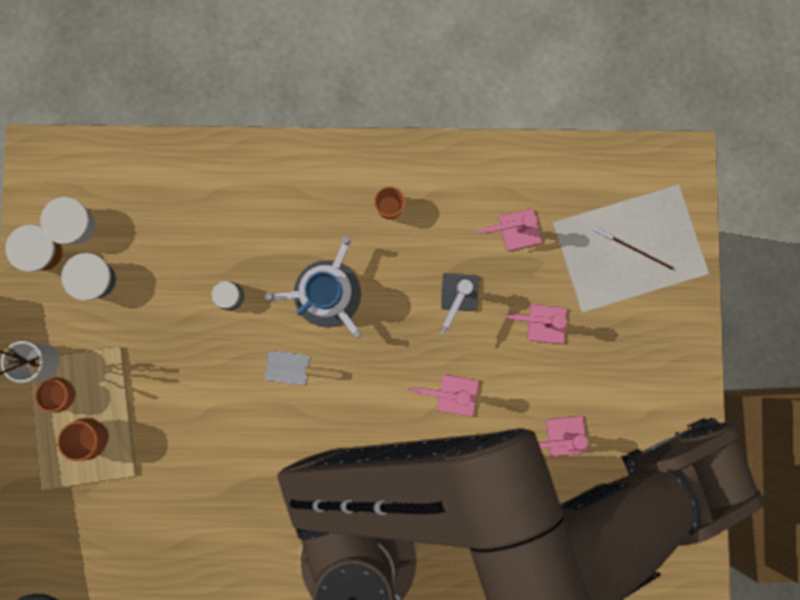

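View pics/side0.png

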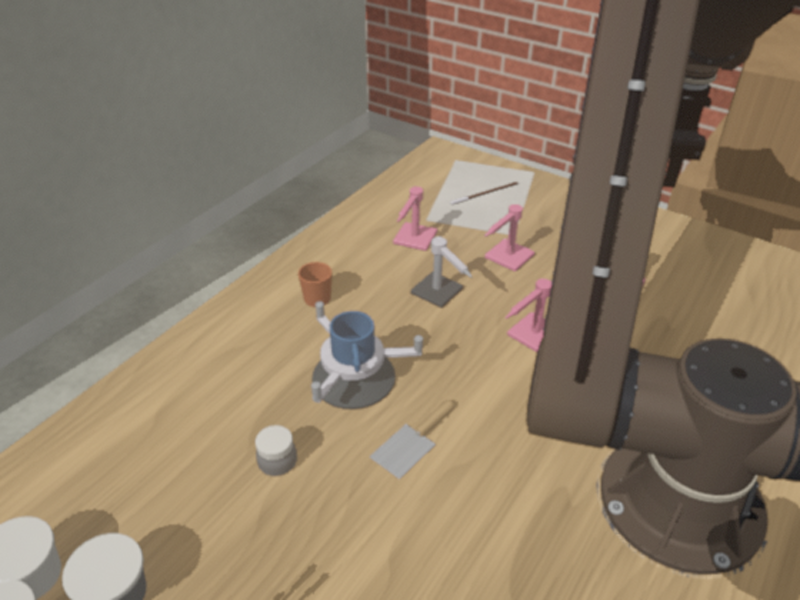

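The top view shows five stand shapes at (520,230), (463,290), (548,322), (458,395) and (566,437). Only (463,290) has a dark foot, steel post and aluminium arm, so it's the one meant; the others are pink. The blue pot is at (325,290) with its handle pointing lower-left at about (303,310). The pegs are at (346,241), (269,296) and (355,334). I'll confirm this in a crop.

```bash
python3 - <<'E'
from h import *
c=load('top'); f=c['frame'][:,:,::-1]
# crop cols 180-345, rows 155-255, x4.8
cv2.imwrite('pics/crop0.png',cv2.resize(f[150:260,180:340],(800,550),interpolation=cv2.INTER_CUBIC))
hsv=cv2.cvtColor(np.ascontiguousarray(f),cv2.COLOR_BGR2HSV)
m=cv2.inRange(hsv,(95,80,30),(125,255,255)); m[:,:180]=0;m[:,345:]=0
n,l,st,ce=cv2.connectedComponentsWithStats(m); 
for i in range(1,n):
    if st[i,4]>20: print('blue',st[i],ce[i])
for nm,u,v,z in [('peg',346,241,94),('peg',269,296,94),('peg',355,334,94),('post',465,287,128),('needle',443,333,116),('jar',227,294,55),('cup',389,200,70)]:
    print(nm,onz(c,u*.7,v*.7,z).round(1))
E
```

```text
blue [209 190  30  30 544] [224.88051471 203.73897059]
peg [674.9  28.4  94. ]
peg [558.1 187.2  94. ]
peg [480.1   7.5  94. ]
post [ 576.5 -217.8  128. ]
needle [ 482.6 -173.8  116. ]
jar [565.  282.9  55. ]
cup [768.1 -61.3  70. ]
```

View pics/crop0.png

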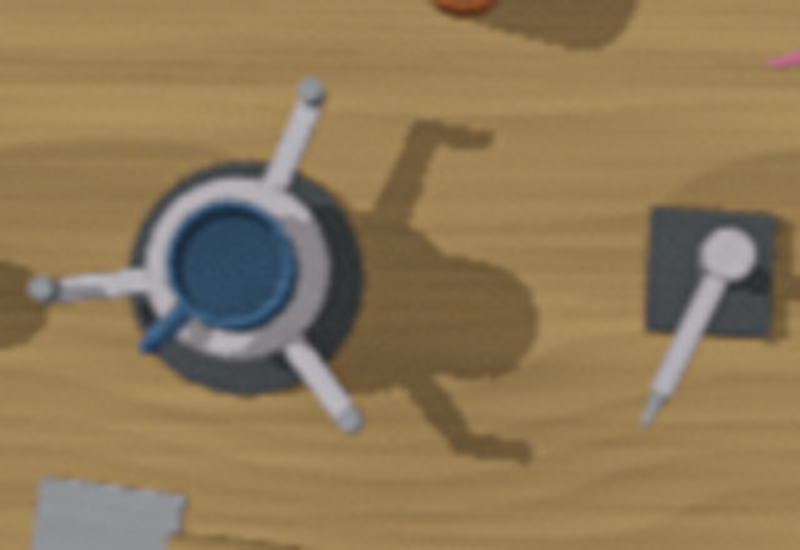

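>>> {"op": "arm_command", "data": {
  "targets": [
    [436,-474,0,24.8,0],
    [436,-474,0,24.8,0],
    [436,-474,0,24.8,0],
    [436,-474,0,24.8,0],
    [436,-474,0,24.8,0]
  ]
}}

```text
t: 0.6
eef_pos: [339.0, -327.1, 214.5]
tcp_rot: [-3.141, 0.0, 0.0]
ft_force: [0.9, 0.1, -0.7]
opening: 0.633
grip_force: 0.0
```

>>> {"op": "arm_command", "data": {
  "targets": [
    [120,-374,0,0,0],
    [120,-374,0,0,0],
    [120,-374,0,0,0],
    [120,-374,0,0,0],
    [120,-374,0,0,0]
  ]
}}

```text
t: 1.1
eef_pos: [415.2, -88.9, 214.7]
tcp_rot: [3.141, -0.0, 0.001]
ft_force: [0.5, -1.2, 0.1]
opening: 0.215
grip_force: 0.0
```

>>> {"op": "arm_command", "data": {
  "targets": [
    [39,-124,0,0,0],
    [39,-124,0,0,0],
    [39,-124,0,0,0],
    [39,-124,0,0,0],
    [39,-124,0,0,0]
  ]
}}

```text
t: 1.6
eef_pos: [453.7, 33.5, 214.3]
tcp_rot: [3.141, 0.001, 0.003]
ft_force: [0.1, -0.8, 0.3]
opening: 0.003
grip_force: 0.0
```

>>> {"op": "arm_command", "data": {
  "targets": [
    [3,-8,40,0,0],
    [3,-8,85,0,0],
    [3,-8,120,0,0],
    [3,-8,140,0,0],
    [3,-8,140,0,0]
  ]
}}

```text
t: 2.1
eef_pos: [455.6, 40.0, 72.6]
tcp_rot: [-3.141, 0.005, -0.001]
ft_force: [0.2, -0.1, -0.1]
opening: 0.006
grip_force: 0.0
```

```bash
python3 - <<'E'
from h import *
for n in ['side']:
    c=grab(n); cv2.imwrite(f'pics/{n}1.png',cv2.resize(c['frame'][170:350,160:400,::-1],(800,600),interpolation=cv2.INTER_CUBIC))
print(env.state()['eef_pos'])
E
```

```text
[456.41153689  40.09930393  74.06420143]
```

View pics/side1.png

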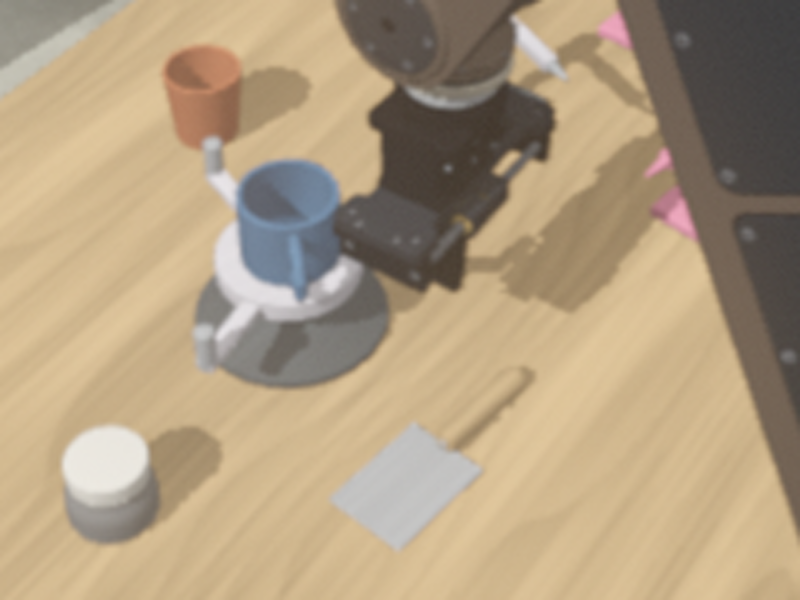

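The gripper sits beside peg C at crop (350,240), on the robot side of the wheel. The fingertip is outside the pot, and the tool at (430,470) and jar at (110,485) are clear. Now I'll push the peg anticlockwise along its circle.

>>> {"op": "arm_command", "data": {
  "targets": [
    [7,5,-5,0,0],
    [10,13,-5,0,0],
    [13.5,20,-5,0,0],
    [17.5,27,-5,0,0],
    [22,34,-5,0,0]
  ]
}}

```text
t: 2.65
eef_pos: [480.0, 6.5, 80.2]
tcp_rot: [3.142, -0.002, 0.001]
ft_force: [3.2, 3.9, 0.4]
opening: 0.003
grip_force: 1.6
```

>>> {"op": "arm_command", "data": {
  "targets": [
    [5,6,0,0,0],
    [10,12,0,0,0],
    [16,18,0,0,0],
    [22,23,0,0,0],
    [29,28,0,0,0]
  ]
}}

```text
t: 3.15
eef_pos: [508.3, -21.2, 79.4]
tcp_rot: [3.142, 0.001, 0.001]
ft_force: [-1.0, -0.2, -0.0]
opening: 0.005
grip_force: 0.4
```

>>> {"op": "arm_command", "data": {
  "targets": [
    [6.5,4,0,0,0],
    [13.5,8,0,0,0],
    [21,11,0,0,0],
    [28.5,14,0,0,0],
    [36,16,0,0,0]
  ]
}}

```text
t: 3.65
eef_pos: [544.7, -37.0, 79.6]
tcp_rot: [3.142, 0.0, 0.001]
ft_force: [-1.0, 0.5, -1.0]
opening: 0.004
grip_force: 0.4
```

```bash
python3 - <<'E'
from h import *
c=grab('top'); cv2.imwrite('pics/top1.png',cv2.resize(c['frame'][150:260,180:340,::-1],(800,550),interpolation=cv2.INTER_CUBIC))
print(env.state()['eef_pos'],env.state()['ft_force'])
E
```

```text
[545.88356862 -37.30917873  79.71672097] [0.04355253 0.15750974 0.56357877]
```

View pics/top1.png

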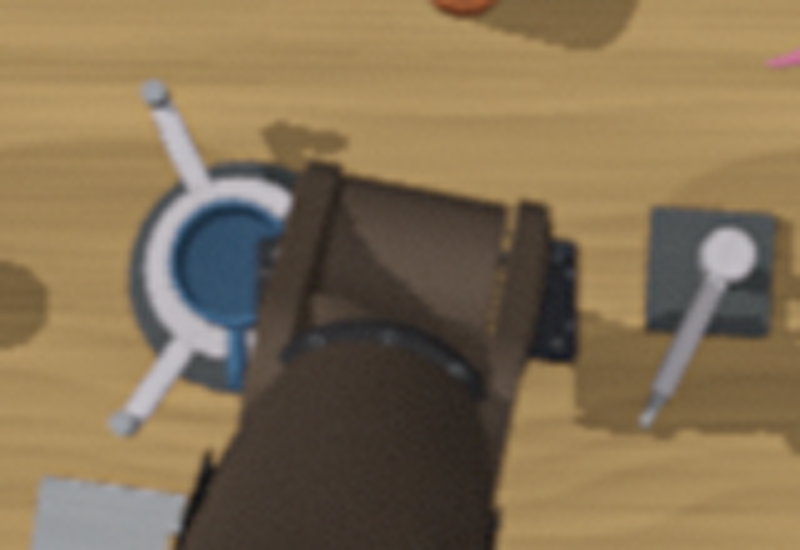

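The wheel has turned about 49°: peg A is at (155,92), the handle at (235,365) points toward the robot, and the pot is still centred. I'll carry on.

>>> {"op": "arm_command", "data": {
  "targets": [
    [8,1.5,0,0,0],
    [16,3,0,0,0],
    [24,3.5,0,0,0],
    [32,3.5,0,0,0],
    [40,3,0,0,0]
  ]
}}

```text
t: 4.2
eef_pos: [584.7, -39.7, 79.6]
tcp_rot: [3.142, 0.0, 0.001]
ft_force: [-1.5, 0.4, -0.8]
opening: 0.005
grip_force: 0.6
```

>>> {"op": "arm_command", "data": {
  "targets": [
    [8,-1,0,0,0],
    [16,-3,0,0,0],
    [23.5,-5,0,0,0],
    [31,-8,0,0,0],
    [38,-11,0,0,0]
  ]
}}

```text
t: 4.7
eef_pos: [622.7, -28.4, 79.6]
tcp_rot: [3.141, 0.0, 0.001]
ft_force: [-2.1, 0.3, 0.1]
opening: -0.0
grip_force: 0.6
```

>>> {"op": "arm_command", "data": {
  "targets": [
    [7,-4,0,0,0],
    [14,-8,0,0,0],
    [20.5,-13,0,0,0],
    [26.5,-18,0,0,0],
    [32,-23.5,0,0,0]
  ]
}}

```text
t: 5.2
eef_pos: [654.6, -4.8, 79.6]
tcp_rot: [3.141, -0.0, 0.001]
ft_force: [-1.5, -0.0, -0.0]
opening: 0.006
grip_force: 0.4
```

>>> {"op": "arm_command", "data": {
  "targets": [
    [5.5,-6,0,0,0],
    [10.5,-12,0,0,0],
    [15,-19,0,0,0],
    [18,-24,0,0,0],
    [18,-24,0,0,0]
  ]
}}

```text
t: 5.7
eef_pos: [672.4, 19.7, 79.6]
tcp_rot: [-3.142, -0.0, 0.002]
ft_force: [-0.2, 0.0, -0.3]
opening: 0.005
grip_force: 0.0
```

```bash
python3 - <<'E'
from h import *
a=grab('top')['frame'][150:260,180:340,::-1];b=grab('side')['frame'][170:350,160:400,::-1]
cv2.imwrite('pics/both2.png',np.hstack([cv2.resize(a,(400,300),interpolation=cv2.INTER_CUBIC),cv2.resize(b,(400,300),interpolation=cv2.INTER_CUBIC)]))
print(env.state()['eef_pos'],env.state()['ft_force'])
E
```

```text
[671.96505113  18.98287144  79.61378119] [1.0312222  0.03590427 0.02170459]
```

View pics/both2.png

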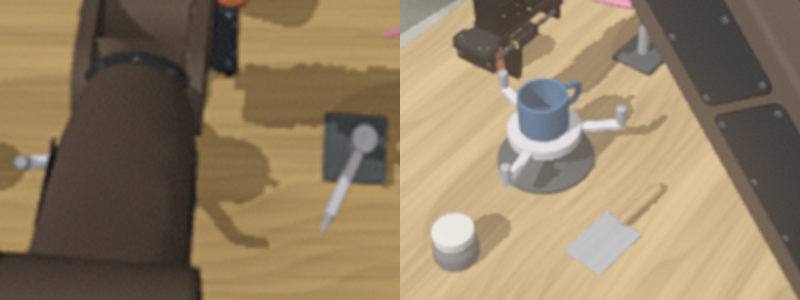

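Side view: the handle at (575,90) now points nearly at the stand. Peg A is at (22,163) in the top view, which is about 98° against a goal of 112°. I'll push about 10° more, back off and measure.

>>> {"op": "arm_command", "data": {
  "targets": [
    [2,-4,0,0,0],
    [4,-8.5,0,0,0],
    [6,-13,0,0,0],
    [7.5,-17,0,0,0],
    [7.5,-17,0,0,0]
  ]
}}

```text
t: 6.3
eef_pos: [679.7, 36.5, 79.6]
tcp_rot: [-3.142, -0.0, 0.002]
ft_force: [0.4, -0.3, 0.4]
opening: 0.004
grip_force: 0.0
```

>>> {"op": "arm_command", "data": {
  "targets": [
    [0,8,-2,0,0],
    [0,20,-30,0,0],
    [0,20,-70,0,0],
    [0,20,-110,0,0],
    [0,20,-140,0,0]
  ]
}}

```text
t: 6.8
eef_pos: [679.8, 15.0, 222.5]
tcp_rot: [3.141, -0.002, 0.0]
ft_force: [-0.2, 0.4, 0.5]
opening: 0.004
grip_force: 0.0
```

>>> {"op": "arm_command", "data": {
  "targets": [
    [-186,242,0,0,0],
    [-186,242,0,0,0],
    [-186,242,0,0,0],
    [-186,242,0,0,0],
    [-186,242,0,0,0]
  ]
}}

```text
t: 7.3
eef_pos: [525.7, -184.3, 220.0]
tcp_rot: [3.141, -0.001, 0.001]
ft_force: [0.8, -0.2, 0.4]
opening: 0.004
grip_force: 0.0
```

>>> {"op": "arm_command", "data": {
  "targets": [
    [-46,60,0,0,0],
    [-46,60,0,0,0],
    [-46,60,0,0,0],
    [-46,60,0,0,0],
    [-46,60,0,0,0]
  ]
}}

```text
t: 7.8
eef_pos: [481.9, -242.1, 219.7]
tcp_rot: [3.141, -0.0, 0.002]
ft_force: [0.1, 0.5, -0.1]
opening: 0.006
grip_force: 0.0
```

```bash
python3 - <<'E'
from h import *
c=grab('top');f=c['frame'][:,:,::-1]
cv2.imwrite('pics/top3.png',cv2.resize(f[150:260,180:340],(800,550),interpolation=cv2.INTER_CUBIC))
print(env.state()['eef_pos'])
E
```

```text
[ 481.95838322 -241.85331341  219.63939811]
```

View pics/top3.png

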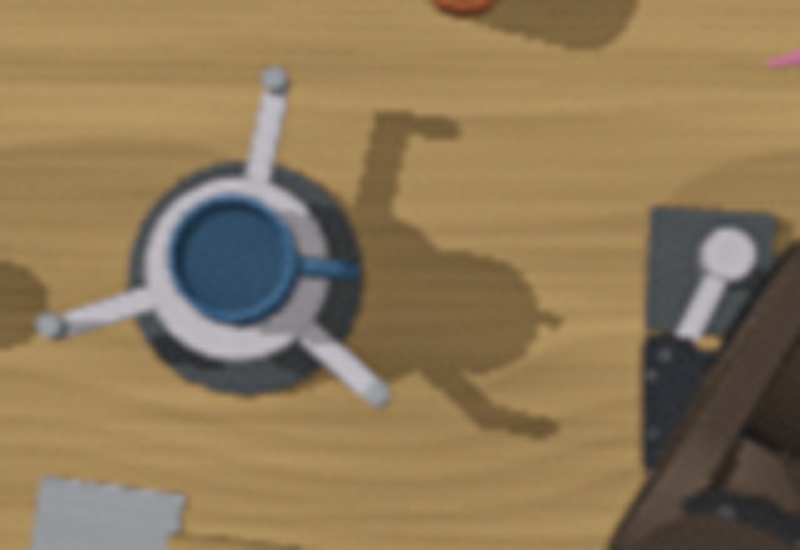

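```bash
python3 - <<'E'
from h import *
c=load('top'); g=lambda x,y,z: onz(c,180+x/5-.4,150+y/5-.4,z)
P=[g(275,80,94),g(52,326,94),g(378,392,94)]; hub=np.mean(P,0)[:2]
post=g(727,254,128)[:2]
for p in P: d=p[:2]-hub; print(np.hypot(*d),np.degrees(np.arctan2(d[1],d[0])))
pc=g(235,261,130)[:2]
for z in (124,115,105): d=g(358,270,z)[:2]-pc; print('handle',np.hypot(*d),np.degrees(np.arctan2(d[1],d[0])))
d=g(320,267,122)[:2]-pc; print('handle mid',np.degrees(np.arctan2(d[1],d[0])))
d=post-hub; print(hub,pc,post,np.hypot(*d),np.degrees(np.arctan2(d[1],d[0])))
E
```

```text
114.00007950829576 -11.302375783757691
114.2732966301111 108.83700662621048
113.89639070680269 -131.11357242315324
handle 71.49352426965288 -93.3853328301135
handle 71.09878456737312 -92.74821680577158
handle 70.67061642694347 -92.03206316540486
handle mid -92.83910896871576
[572.35844404  73.56420025] [571.64138825  70.54898241] [ 577.93523983 -216.3595759 ] 289.9774071009324 -88.89802945352345
```

The handle points at -92.8° and the post lies at -88.9°, so it is within tolerance: about 20 mm off against the 50 mm limit. In the crop the pot is centred at (235,261). Next I'll go down beside the swing arm and sweep it clockwise.

>>> {"op": "arm_command", "data": {
  "targets": [
    [0,0,40,0,0],
    [0,0,80,0,0],
    [0,0,105,0,0],
    [0,0,113,0,0],
    [0,0,113,0,0]
  ]
}}

```text
t: 8.35
eef_pos: [481.7, -241.8, 106.1]
tcp_rot: [-3.141, 0.001, 0.002]
ft_force: [0.0, 0.3, 0.7]
opening: 0.007
grip_force: 0.0
```

>>> {"op": "arm_command", "data": {
  "targets": [
    [9,-6,0,0,0],
    [18,-12,0,0,0],
    [18,-20,0,0,0],
    [18,-28,0,0,0],
    [18,-36,0,0,0]
  ]
}}

```text
t: 8.85
eef_pos: [499.3, -205.6, 106.9]
tcp_rot: [3.141, -0.0, 0.001]
ft_force: [0.3, -0.1, -0.1]
opening: 0.005
grip_force: 0.0
```

>>> {"op": "arm_command", "data": {
  "targets": [
    [2,-8,0,0,0],
    [4,-16,0,0,0],
    [7,-23,0,0,0],
    [11,-30,0,0,0],
    [16,-37,0,0,0]
  ]
}}

```text
t: 9.35
eef_pos: [515.7, -169.0, 106.6]
tcp_rot: [3.141, 0.0, 0.001]
ft_force: [-0.2, -1.6, 1.0]
opening: 0.004
grip_force: 0.5
```

>>> {"op": "arm_command", "data": {
  "targets": [
    [5.5,-6,0,0,0],
    [11.5,-12,0,0,0],
    [18,-17,0,0,0],
    [25,-21,0,0,0],
    [28,-23,0,0,0]
  ]
}}

```text
t: 9.85
eef_pos: [544.1, -146.1, 106.6]
tcp_rot: [3.141, -0.0, 0.001]
ft_force: [-0.5, -0.7, -0.6]
opening: 0.002
grip_force: 0.4
```

>>> {"op": "arm_command", "data": {
  "targets": [
    [4,-2,0,0,0],
    [8,-3,0,0,0],
    [11.5,-4,0,0,0],
    [14,-4,0,0,0],
    [14,-4,0,0,0]
  ]
}}

```text
t: 10.35
eef_pos: [557.6, -142.5, 106.6]
tcp_rot: [3.142, -0.0, 0.001]
ft_force: [-0.7, -0.6, -0.0]
opening: 0.007
grip_force: 0.0
```

>>> {"op": "arm_command", "data": {
  "targets": [
    [-8,0,0,0,0],
    [-20,0,-10,0,0],
    [-40,30,-60,0,0],
    [-70,80,-110,0,0],
    [-90,120,-110,0,0]
  ]
}}

```text
t: 10.85
eef_pos: [478.8, -240.3, 211.1]
tcp_rot: [3.139, -0.003, 0.003]
ft_force: [0.4, -0.6, 0.5]
opening: 0.005
grip_force: 0.0
```

```bash
python3 - <<'E'
from h import *
c=grab('top');f=c['frame'][:,:,::-1]
cv2.imwrite('pics/top4.png',cv2.resize(f[150:260,180:340],(800,550),interpolation=cv2.INTER_CUBIC))
print(env.state()['eef_pos'])
E
```

```text
[ 476.63575555 -245.99401081  212.58592696]
```

View pics/top4.png

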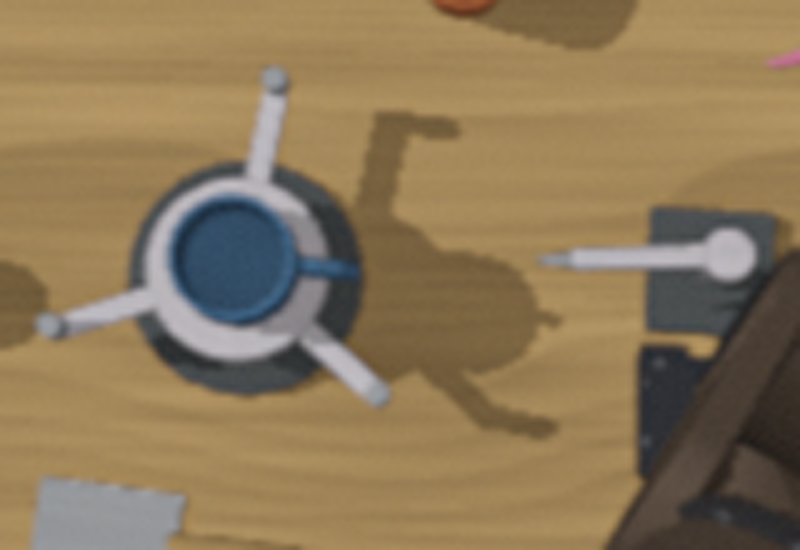

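The needle at (543,261) and post at (727,254) line up with the hub to within 2°, and the handle is unchanged. The robot is clear, so I'll let it settle and hand in.

>>> {"op": "arm_command", "data": {
  "targets": [
    [0,0,0,0,0],
    [0,0,0,0,0],
    [0,0,0,0,0],
    [0,0,0,0,0],
    [0,0,0,0,0]
  ]
}}

```text
t: 11.4
eef_pos: [479.8, -239.1, 207.1]
tcp_rot: [-3.141, 0.001, 0.002]
ft_force: [-0.1, -0.5, 0.3]
opening: 0.005
grip_force: 0.0
```

```bash
python3 -c "
from cell import env
print(env.job_done())"
```

```text
the job is handed in; nothing more can be done
None
```

I've handed the job in: the pot's handle points at the post to within about 4° and the needle at the turntable's middle to within about 2° (each allowed about 9°); the hand-in returned no verdict.

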